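Scan the film holder, then hold the exposure dial at its third click

ROBOT

A 7-joint arm with a two-finger parallel gripper is mounted at the origin on the work surface. World frame = base frame: x ahead of the robot, y to its left, z up, the work surface at z = 0. Lengths are in m, angles in rad, forces in N, time in s.
With the tool pointing down it reaches from about 0.4 to 0.85 m from the base axis. Payload 10.4 kg.
Tool frame: the origin (TCP) lies between the finger pads; the fingertips stand 14 mm ahead of it and the grasp point (between the pads) lies 5 mm behind it (r.finger_overhang is the z of the fingertips in the tool frame, in m); z points along the fingers, y is the line along which they close (so a half turn about z gives the same grasp; the last joint's range is limited). The gripper opens to 87 mm and grips with 3 to 60 N. Pads are 19 mm wide; open, the fingers measure 117 mm over their backs; the gripper's body (75 mm by 190 mm) begins 51 mm behind the grasp point.
Start: joints at [1.323, 0.332, -0.065, 1.46, 0.022, 1.35, -0.088], TCP at [0.139, -0.609, 0.204] pointing down, gripper open.
Joint ranges: [-2.6, 2.6], [-0.5, 2.12], [-1.47, 1.34], [0.16, 2.42], [-1.27, 4.41], [0.06, 2.06], [-2.6, 2.6]. Speed limits (rad/s): [2.22, 2.22, 2.79, 2.79, 3.14, 3.14, 3.14].

INTERFACE

Orientations are given as a unit quaternion [x, y, z, w].
In Python, from bench import r, optics gives the robot as it stands.
- The arm moves only by the shell command python3 -m pendant 'ROWS' [FORCE]. ROWS is JSON, a list of rows, each a list of 7 numbers: the closure, from -1 (fully open) to 1 (shut), then the shift along the tool's x, y, z scaled (see below), then the turn, a rotation vector about the tool's x, y, z scaled (see below). In form: [[grip, x, y, z, rx, ry, rz], ...]. A call has 1 to 8 rows; each row is the pose to reach, as a shift and turn from the pose commanded when the call began, along the tool's axes at that moment; what a row does not reach only later rows make up. The controller multiplies each number of a shift by 0.3 m and each number of a turn by 120 degrees. A row lasts 1/8 s, in which the tool goes at most 62.5 mm and 10.7 degrees, less where a joint would pass 70% of its speed; a pose out of reach is approached as far as the arm can. A call with a number of a shift or a turn outside -1 to 1 is refused whole. A call with a gripper value outside its range is refused whole. The fingers move at their own pace and stop on an object; FORCE is the grip in N (left out, the last holds). Time passes only in rows, so rows that repeat a pose let the fingers close. It gives the time, the measured TCP pose, the force, the opening and the grip force at its end, in the units of the state.
- r.read_state(): the state, without advancing time (a new reading comes with each control period).
- optics.camera(name): name is "side" or "top" or "wrist"; returns a dict with "pixels" (480x640x3 uint8, red, green, blue), "vfov" (degrees; the focal length in pixels is half the picture's height over the tangent of half this angle, whatever the lens; pixels are square), "cx", "cy" (the principal point, pixels), "rvec" (rotation vector, rad) and "tvec" (3), from world to camera coordinates, as OpenCV has them. Camera axes: x right, y down, z forward; pixel columns grow to the right and rows downward; lengths in m; the calibration is good to about 2 mm. The wrist camera is an equidistant fisheye: a pixel r from the principal point sees the ray r / f radians off the axis. A picture is of the moment at which its call begins. There is no depth.
- r.close_job(): hands the job in; it is judged then, once.
The state is a dict: "time": time; "joint_positions": joint angles; "joint_vel": joint speeds; "joint_torque": joint torques, N m; "ee_pos": TCP position; "eef_rot": TCP orientation; "ft_force": force on the tool from outside, world axes, zero at the start; "torque": the same for the moment, N m; "width": finger opening in m; "grip_force": force on a finger pad.
Only numpy, scipy, OpenCV 4.12 (cv2) and the standard library are available. Lean on these libraries where they do the work, as an engineer would, in place of code of your own. Each camera call takes 0.05 s, during which the arm holds its last target. There are 200 camera calls.

TASK

Pick up the yellow code reader and aim it, held still for a good second, from straight in front at the code label of the red-tabbed film holder, about 10 cm away, then lay it flat back on its rubber mat and let it go. Then push the timer's spring-return dial round by its brass post with the fingers, past the first two clicks to the third (the large brass mark), not on to the red stop, and finish while still holding it there: do not let go, since it springs back. Leave the cup, the copper reflector and the lens board where they are.

Things in the scene. Friction and masses are not known exactly. Their poses are not given: they have to be found in the camera images.
- reader: Loose yellow hand-held code reader, about 160 g: a bar 130 long (x), 34 wide (y), 32 high, with a black nose (x 43 to 65, 40 wide, 34 high); lies flat on the rubber mat. Origin: centre of its underside, 3 above the counter, about its balance point (grip across y there); nose along +x, z up. It reads by itself, no trigger.
- reader_nose (a point): Centre of the reader's amber window, at (65, 0, 17) mm in the reader's frame; the beam leaves along the reader's +x.
- mat: Grey rubber mat 220 (x) by 130 (y) by 3 thick, fixed on the counter; the reader's resting place. Origin: centre of its underside.
- red_holder: Black film holder, 14 thick (x), 120 wide (y), 176 high, with a RED tab along its top edge, clamped upright in a wooden rack (fixed). Origin: centre of its underside, 20 above the counter; the labelled front faces its -x (towards the robot). Beside it stands a like holder with a WHITE tab, also labelled; which is left and which right varies.
- red_holder_label (a point): Centre of the white striped code label (64 wide, 44 high) on the front of the red-tabbed holder, 125 above the counter; axes as the holder's, so the reader should look along this +x.
- timer: Grey timer case 160 x 160, 55 high, fixed; black dial on top (radius 60, face 66 above the counter, hub 8 higher). Origin: centre of the underside, on the dial's vertical axis. Clockwise from above, on the robot's side: white home dot (215 deg counter-clockwise from the case's +x), small brass dots (clicks 1, 2), large brass dot (click 3, at 146 deg), red bar (stop).
- post (a point): Top centre of the round brass post on the dial, 14 diameter, standing 40 above the dial's face; its top is 106 above the counter and it is 50 from the dial's axis. Moves with the dial; can be pinched from above or pushed sideways.
- dial (a joint): Dial angle, rad, 0 at home, growing clockwise seen from above. Clicks (felt as notches) at 0.4, 0.8 and 1.2; hard stop at 1.5. A spring returns it to 0 from anywhere; its moment grows from 0.15 N m at home to 0.45 N m at the third click (about 9 N at the post), with up to 0.1 N m more or less at the notches.
- cup: White ceramic developing cup, 72 diameter, 75 high, loose; leave alone. Origin: centre of its underside.
- reflector: Copper flash reflector bowl, 110 diameter, 42 high, loose; leave alone. Origin: centre of its underside.
- lens_board: Walnut lens board 100 x 100 x 10 with a round hole, lying flat, loose; leave alone. Origin: centre of its underside.
Mind the look-alikes: they are no part of the job. Several things look just like the reader: the one meant starts farthest to the robot's right.

How it is judged:
On the way, in this order (a step that is already met when the one before it is completed fails the run):
1. the held reader is aimed steadily at the red-tabbed holder's label from in front for 1 s (x of red_holder_label in the frame of reader_nose between 0.04 and 0.16 m and y of red_holder_label in the frame of reader_nose between -0.025 and 0.025 m and z of red_holder_label in the frame of reader_nose between -0.018 and 0.018 m and x of reader_nose in the frame of red_holder_label below -0.03 m and angle between the x axis of reader and the x axis of red_holder, either way round below 0.5 rad and linear speed of reader below 0.03 m/s and contact force between the fingers and reader above 0.5 N), for 1 s.
2. the reader lies flat on its mat again, let go (x of reader in the frame of mat between -0.07 and 0.07 m and y of reader in the frame of mat between -0.055 and 0.055 m and z of reader in the frame of mat below 0.01 m and angle between reader's own z axis and vertical below 0.15 rad and contact force between the fingers and reader below 0.1 N), for 0.2 s.
3. the dial is at its third click (value of joint dial between 1.06 and 1.34 rad), for 0.3 s.
At the end, for the whole second after the job is handed in: The fingers hold the dial still between 1.06 and 1.34 rad (third click at 1.2), pressing it with more than 2 N; the reader lies flat on the mat (z below 10 mm above its underside, tilt under 0.15 rad), let go, its origin within 70 mm (x) and 55 mm (y) of the mat's centre (all of step 2 and all of step 3 and contact force between the fingers and timer above 2 N and velocity of joint dial between -0.2 and 0.2 rad/s); the arm keeps its last pose, push and grip.
It fails at once if the cup is moved more than 30 mm (distance of cup from where it was at the start of the episode above 0.03 m).
It fails at once if the reflector is moved more than 30 mm (distance of reflector from where it was at the start of the episode above 0.03 m).
It fails at once if the lens board is moved more than 30 mm (distance of lens_board from where it was at the start of the episode above 0.03 m).
It also fails if it takes over 59 s, if anything falls off the work surface, if the arm or the gripper's body presses on something with over 40 N, if the wrist force passes 120 N, or if a joint passes its speed limit or range.

## Working session

There is one attempt and no reset: what is moved stays moved. The work goes in short steps, Python scripts to look and compute and a shell command to move; the robot and the scene stay as the last step left them, time stands still between calls to the robot, and variables do not carry over. Pictures are saved under pics/ and viewed, at most 10 in all, crops included, and the job is handed in when it is done.

```bash
ls; mkdir -p pics
python3 - <<'E'
from bench import r, optics
import cv2,pickle
d={}
for n in("top","side","wrist"):
    c=optics.camera(n); d[n]=c
    cv2.imwrite(f"pics/{n}0.png",c["pixels"][:,:,::-1]); print(n,c["vfov"],c["cx"],c["cy"],c["rvec"],c["tvec"])
pickle.dump(d,open("c0.pkl","wb"))
s=r.read_state();print(s)
E
```

```text
pics
top 51.712526512629495 317.33696112658185 239.28105760006426 [ 2.13010868 -2.1182882   0.21369067] [-0.03620349  0.56361134  0.98047345]
side 56.76943009078176 318.34047105113393 235.736058147762 [ 2.30316878 -0.60266711  0.22779269] [-0.49673855  0.247603    0.82456624]
wrist 65.70646984690485 319.951965120626 238.2227447431454 [-2.25942163  1.80063708  0.28056428] [-0.62411049 -0.03637935  0.39225763]
{'time': 0.15, 'joint_positions': array([ 1.32341129,  0.33271958, -0.06468447,  1.46071845,  0.02157572,
        1.34988322, -0.08852664]), 'joint_vel': array([-0.00078703, -0.00173605, -0.00154949, -0.00246555, -0.00051423,
       -0.00032182,  0.00216481]), 'joint_torque': array([ 1.35510512e-03, -6.23629975e+01,  2.50402599e-02, -3.90142071e+01,
       -6.12730812e-02,  3.72626237e-02,  1.48712438e-04]), 'ee_pos': array([ 0.13924424, -0.60898911,  0.20305541]), 'eef_rot': array([ 9.93692177e-01,  1.12140941e-01, -7.00398198e-05, -5.12606228e-04]), 'ft_force': array([0.0630325 , 0.25541911, 0.43847242]), 'torque': array([ 0.02946967, -0.01748067,  0.01163566]), 'grip_force': 0.0, 'width': 0.08697522639654338}
```

View pics/top0.png

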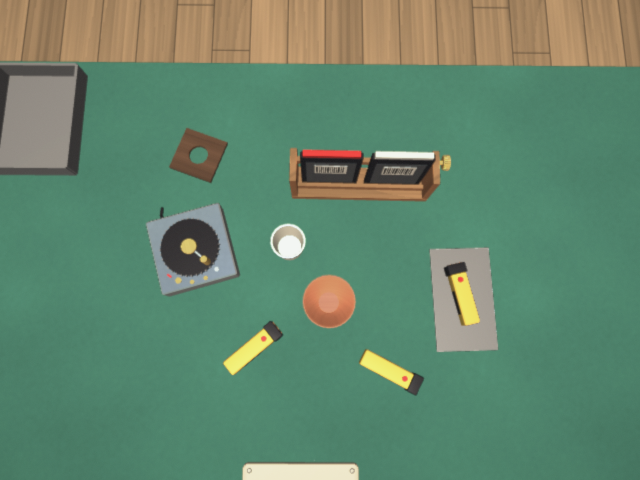

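View pics/side0.png

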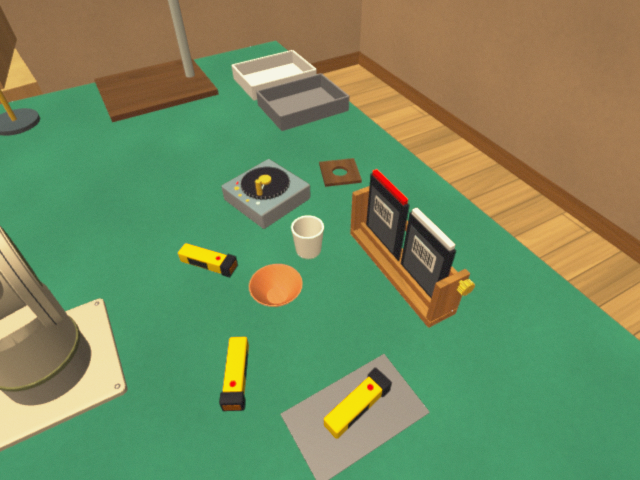

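The top view shows three possible readers: on the mat (463,298), at (391,371) and at (252,348). The rightmost is the one on the mat (463,298). The red-tabbed holder is the left one (331,160), the timer is at (190,247) with its post at about (206,261), the cup at (288,240), the reflector at (329,301) and the lens board at (199,155). Next I'll measure and check a close crop.

```bash
cat > h.py <<'E'
import numpy as np,cv2
from scipy.spatial.transform import Rotation as R
def cam(c):
    Rm=R.from_rotvec(c["rvec"]).as_matrix(); return Rm,-Rm.T@c["tvec"],240/np.tan(np.radians(c["vfov"])/2)
def ray(c,uv,fish=False):
    Rm,o,f=cam(c); p=(np.array(uv,float)-[c["cx"],c["cy"]])/f
    if fish:
        t=np.linalg.norm(p); d=np.r_[p/t*np.sin(t),np.cos(t)] if t>0 else np.r_[0,0,1.]
    else: d=np.r_[p,1]
    return o,Rm.T@(d/np.linalg.norm(d))
def plane(c,uv,z,fish=False):
    o,d=ray(c,uv,fish); return o+d*(z-o[2])/d[2]
def proj(c,P):
    Rm,o,f=cam(c); q=Rm@(np.array(P)-o); return q[:2]/q[2]*f+[c["cx"],c["cy"]]
def tri(c1,u1,c2,u2):
    (o1,d1),(o2,d2)=ray(c1,u1),ray(c2,u2)
    A=np.c_[d1,-d2]; t=np.linalg.lstsq(A,o2-o1,rcond=None)[0]; a,b=o1+t[0]*d1,o2+t[1]*d2
    return (a+b)/2,np.linalg.norm(a-b)
def blobs(c,lo,hi,n=30):
    h=cv2.cvtColor(c["pixels"],cv2.COLOR_RGB2HSV); m=cv2.inRange(h,lo,hi)
    k=cv2.findContours(m,cv2.RETR_EXTERNAL,cv2.CHAIN_APPROX_NONE)[0]
    return [x for x in k if cv2.contourArea(x)>n]
E
python3 - <<'E'
from h import *; import pickle
d=pickle.load(open("c0.pkl","rb")); T,S=d["top"],d["side"]
np.set_printoptions(precision=4,suppress=True)
for nm,lo,hi in(("yellow",(22,180,120),(32,255,255)),("red",(0,200,120),(4,255,255)),("red2",(176,180,120),(180,255,255))):
  for cn in("top","side"):
    for k in blobs(d[cn],lo,hi,15):
        q=cv2.minAreaRect(k); print(nm,cn,np.array(q[0]),np.array(q[1]),q[2],cv2.contourArea(k)); 
        if nm=="yellow" and cn=="top": print([plane(T,p,.035)[:2] for p in cv2.boxPoints(q)])
h=T["pixels"][235:365,420:510].astype(int)
m=((h.max(2)-h.min(2)<35)&(h.sum(2)>200)).astype(np.uint8)
k=max(cv2.findContours(m,0,cv2.CHAIN_APPROX_NONE)[0],key=cv2.contourArea); q=cv2.minAreaRect(k)
b=cv2.boxPoints(q)+[420,235]; print("mat",b,[plane(T,p,.003)[:2] for p in b])
a=cv2.resize(T["pixels"][200:300,140:240],(400,400),interpolation=2); b=cv2.resize(T["pixels"][240:340,420:520],(400,400),interpolation=2)
cv2.imwrite("pics/crop1.png",np.hstack([a,b])[:,:,::-1])
a=cv2.resize(S["pixels"][150:240,210:320],(440,360),interpolation=2); b=cv2.resize(S["pixels"][165:265,350:440],(324,360),interpolation=2)
cv2.imwrite("pics/crop2.png",np.hstack([a,b])[:,:,::-1])
E
```

```text
yellow side [352.1387 406.5433] [24.1079 67.2704] 45.93919372558594 1411.5
yellow side [235.0919 364.0577] [20.0026 55.9781] 5.572197437286377 970.5
yellow side [463.32 284.76] [10.4 16.4] 53.130104064941406 101.5
yellow side [201.0775 256.9724] [47.0287 19.2659] 17.241458892822266 654.5
yellow side [263.  178.5] [ 7. 14.] 90.0 77.0
red side [390. 187.] [45.2548  7.0711] 45.0 260.5
mat [[428.6091 248.5279]
 [490.5787 244.1015]
 [498.1269 349.7766]
 [436.1573 354.203 ]] [array([ 0.5547, -0.2775]), array([ 0.5655, -0.4144]), array([ 0.3386, -0.4163]), array([ 0.329 , -0.2848])]
```

View pics/crop1.png

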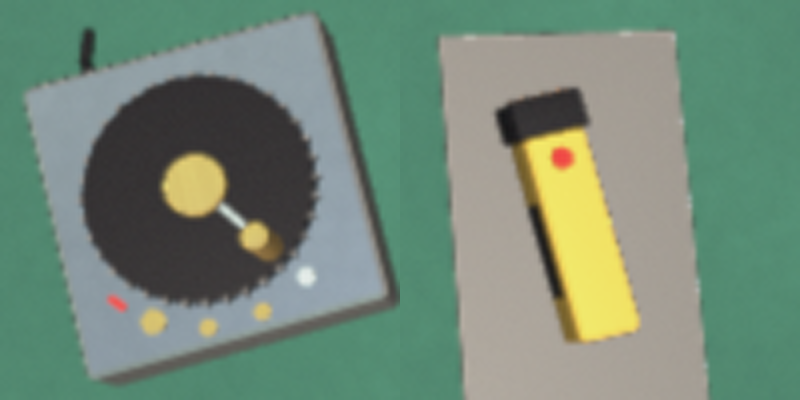

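View pics/crop2.png

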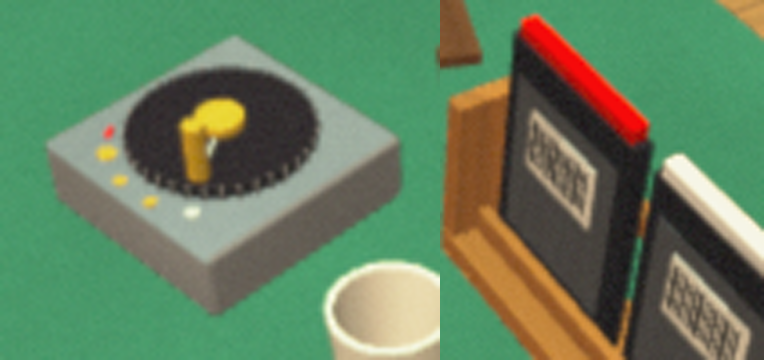

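The rightmost yellow bar does have its nose (black) pointing up in the image, with a red dot at (460.5,279.5). The post top is at top px (203.5,259), the hub at (188.8,246.3), the third-click dot at (178,280) and the home dot at (216.5,269). The red holder's label is at about side (383.6,212) and top (331,169.5).

Run:
```python
from h import *; import pickle
d=pickle.load(open("c0.pkl","rb")); T,S=d["top"],d["side"]
np.set_printoptions(precision=4,suppress=True)
# hue/val of yellow
print(cv2.cvtColor(T["pixels"],cv2.COLOR_RGB2HSV)[[290,300,155],[465,466,330]])
for nm,lo,hi in(("yellow",(18,100,190),(35,255,255)),("red",(0,180,150),(6,255,255)),("redb",(174,180,150),(180,255,255))):
    for k in blobs(T,lo,hi,10):
        q=cv2.minAreaRect(k); print(nm,np.array(q[0]),np.array(q[1]),round(q[2],1)); 
        if nm=="yellow": print(np.array([plane(T,p,.035)[:2] for p in cv2.boxPoints(q)]).tolist())
        if nm=="redb" or nm=="red": print(cv2.boxPoints(q).tolist(),plane(T,q[0],.196))
print("label",tri(T,(331,169.5),S,(383.6,212)),plane(T,(331,169.5),.125))
print("hub",plane(T,(188.75,246.25),.074),"post",plane(T,(203.5,259),.106),"white",plane(T,(216.5,269),.055),"brass3",plane(T,(178.25,280.25),.055))
# timer case corners z=.055
for p in((25,93),(315,12),(388,296),(95,380)): print("case",plane(T,(140+p[0]/4,200+p[1]/4),.055))
print("post tri",tri(T,(203.5,259),S,(210+192/4,150+123/4)))
print("cup",plane(T,(288,238),.075),"refl",plane(T,(329,301),.042),"reddot",plane(T,(460.5,279.5),.035))
for n,p in(("B",(391,371)),("C",(252,348))): print(n,plane(T,p,.03))
```

```text
[[ 27 147 241]
 [ 27 146 241]
 [  1 184 229]]
yellow [386.3322 368.8772] [53.5294 16.0588] 28.1
[[0.31121761598294234, -0.1189844953659712], [0.3394127856094636, -0.1347585387745615], [0.2899986217191951, -0.22982318945701052], [0.26231135825724283, -0.21367095167475644]]
yellow [247.7144 351.6599] [15.896  53.5381] 50.0
[[0.3111721444958938, 0.15871666402030637], [0.38030745985713943, 0.07741500516659017], [0.35588782498950405, 0.055877857118631344], [0.28738434175635286, 0.13711664178289473]]
yellow [178. 280.] [4. 4.] 90.0
[[0.4831462806303787, 0.2621855363577254], [0.4831940978448963, 0.25383465933711474], [0.47480866100719643, 0.2533518158129612], [0.4747615147894039, 0.2616898493308657]]
yellow [465.283  298.4906] [52.4717 15.6591] 74.1
[[0.49190651637714417, -0.314026574739346], [0.5012076603744675, -0.3462885751029469], [0.3963065126549537, -0.3706678647281902], [0.3873815706621659, -0.33897148176451286]]
yellow [203.5 258.5] [5. 5.] 90.0
[[0.5300519145829091, 0.21228059232476998], [0.5301164470968421, 0.2017431409781115], [0.519452920294863, 0.20123566287376893], [0.51938947
[... 427 characters left out ...]
8, -0.31070134722063203]]
red [331.5 153.5] [ 5. 57.] 90.0
[[303.0, 151.0], [360.0, 151.0], [360.0, 156.0], [303.0, 156.0]] [ 0.6992 -0.0576  0.196 ]
label (array([ 0.6925, -0.0593,  0.1258]), np.float64(0.0006953508359796789)) [ 0.6924 -0.0592  0.125 ]
hub [0.5438 0.2293 0.074 ] post [0.5129 0.1908 0.106 ] white [0.5    0.1745 0.055 ] brass3 [0.4763 0.2518 0.055 ]
case [0.5956 0.3256 0.055 ]
case [0.6405 0.1758 0.055 ]
case [0.4899 0.1319 0.055 ]
case [0.446  0.2795 0.055 ]
post tri (array([0.5136, 0.1904, 0.1069]), np.float64(0.001760970818279265))
cup [0.5621 0.0272 0.075 ] refl [ 0.4365 -0.0579  0.042 ] reddot [ 0.4834 -0.3346  0.035 ]
B [ 0.2961 -0.1846  0.03  ]
C [0.3406 0.0996 0.03  ]
```

```bash
python3 -m pendant '[[-1,0.98,-0.5,0,0,0,0],[-1,0.98,-0.5,0,0,0,0],[-1,0.98,-0.5,0,0,0,0],[-1,0.98,-0.5,0,0,0,0],[-1,0.98,-0.5,0,0,0,0],[-1,0.98,-0.5,0,0,0,0]]' 20
python3 -m pendant '[[-1,0.24,-0.14,0,0,0,0],[-1,0.24,-0.14,0,0,0,0],[-1,0.24,-0.14,0,0,0,0],[-1,0.24,-0.14,0,0,0,0]]'
cat > st.py <<'E'
from bench import r
from h import *
np.set_printoptions(precision=4,suppress=True)
def st():
    s=r.read_state(); A=R.from_quat(s["eef_rot"]).as_matrix()
    print("t",s["time"],"p",s["ee_pos"],"yaw",np.degrees(np.arctan2(A[1,0],A[0,0])),"zax",A[:,2],"F",s["ft_force"],"w",s["width"],"g",s["grip_force"]); return s,A
def to(P,yaw=None):
    "rows' shift (scaled) and rz (scaled) from present measured pose"
    s,A=st(); v=A.T@(np.array(P)-s["ee_pos"])/.3
    y=0 if yaw is None else -(yaw-np.degrees(np.arctan2(A[1,0],A[0,0])))/120
    print("shift",v,"rz",y)
E
python3 - <<'E'
from st import *; from bench import optics; import pickle
c=optics.camera("wrist"); pickle.dump(c,open("c1.pkl","wb")); cv2.imwrite("pics/w1.png",c["pixels"][:,:,::-1])
for k in blobs(c,(18,100,150),(35,255,255),100):
    q=cv2.minAreaRect(k); b=[plane(c,p,.035,True)[:2] for p in cv2.boxPoints(q)]; print(np.array(q[0]),np.array(q[1]),np.array(b).tolist())
to([.4551,-.3399,.06],13.2)
E
```

```text
time: 0.9
ee_pos: [0.396, -0.3937, 0.2036]
eef_rot: [0.993, 0.115, 0.001, -0.0]
ft_force: [-0.1, -0.9, 0.2]
width: 0.0867
grip_force: 0.0
time: 1.4
ee_pos: [0.452, -0.3421, 0.2034]
eef_rot: [0.994, 0.111, -0.0, 0.0]
ft_force: [-1.0, -0.2, -0.3]
width: 0.0868
grip_force: 0.0
[134.765  346.7708] [44.553   9.7553] [[0.2654240666397026, -0.14359453473022282], [0.2720529150479754, -0.15715584704360278], [0.20545385168859953, -0.1655141190035775], [0.19734210505420152, -0.1510744325390627]]
[504.007  346.5245] [12.1862 45.887 ] [[0.3050289405268315, -0.6027256128207847], [0.3703019161013884, -0.5829632979091274], [0.36977649750711006, -0.6018583943084723], [0.30322729069770515, -0.6234034823338765]]
[145.0964 299.4445] [79.3558 24.7858] [[0.3147282130113777, -0.11637098208025726], [0.3454626989363528, -0.13767356153478905], [0.3039925618741816, -0.21826588384885182], [0.2714222736349743, -0.20042118195151493]]
[316.5 215. ] [106.  35.] [[0.4944868793959318, -0.312110372699427], [0.5017009748249351, -0.34417667974981053], [0.3977678250343504, -0.3687945528359773], [0.38990515809881565, -0.33414090139978053]]
t 1.45 p [ 0.4519 -0.3422  0.2035] yaw 12.72359403707462 zax [-0.0007 -0.0005 -1.    ] F [-0.0573  0.5708 -0.4139] w 0.0873560119801441 g 0.0
shift [ 0.0125 -0.0054  0.4783] rz -0.003970049691044834
```

View pics/w1.png

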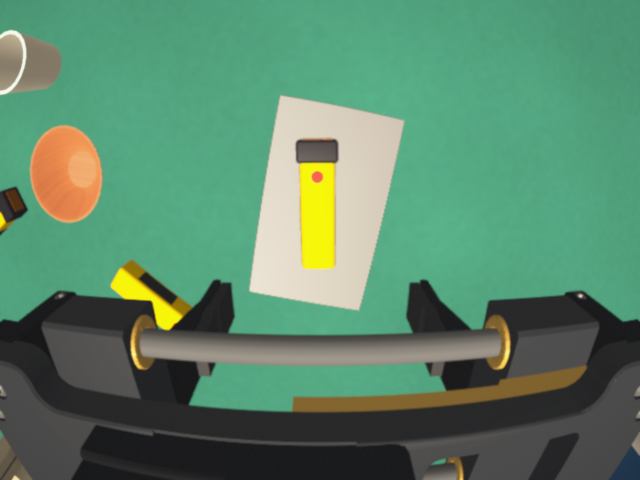

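The wrist view shows the mat reader at (316,215), its nose up at (317,150) and the red dot at (317,177). It matches the top-view pose to about 2 mm. Next I descend and grip.

```bash
python3 -m pendant '[[-1,0.016,-0.01,0.2,0,0,0],[-1,0.016,-0.01,0.4,0,0,0],[-1,0.016,-0.01,0.5,0,0,0],[-1,0.016,-0.01,0.58,0,0,0],[-1,0.016,-0.01,0.605,0,0,0],[-1,0.016,-0.01,0.605,0,0,0]]' 20
python3 -c "from st import *;st()"
```

```text
time: 2.2
ee_pos: [0.4569, -0.3373, 0.0224]
eef_rot: [0.994, 0.112, -0.0, 0.0]
ft_force: [0.2, 0.4, 0.4]
width: 0.087
grip_force: 0.0
t 2.2 p [ 0.4569 -0.3373  0.0224] yaw 12.812747373106872 zax [-0.0002 -0.0003 -1.    ] F [0.249  0.3511 0.4183] w 0.0869832186406208 g 0.0
```

```bash
python3 -m pendant '[[1,0,0,0,0,0,0],[1,0,0,0,0,0,0],[1,0,0,0,0,0,0],[1,0,0,0,0,0,0],[1,0,0,0,0,0,0],[1,0,0,0,0,0,0],[1,0,0,0,0,0,0]]' 25
python3 -m pendant '[[1,0,0,-0.05,0,0,0],[1,0,0,-0.15,0,0,0],[1,0,0,-0.25,0,0,0],[1,0,0,-0.35,0,0,0],[1,0,0,-0.35,0,0,0]]'
python3 - <<'E'
from st import *
to([.527,-.059,.127],0)
E
```

```text
time: 3.08
ee_pos: [0.4573, -0.3366, 0.0221]
eef_rot: [0.994, 0.112, -0.0, 0.0]
ft_force: [0.3, -0.5, 0.1]
width: 0.0249
grip_force: 0.0
time: 3.7
ee_pos: [0.4589, -0.3375, 0.1308]
eef_rot: [0.994, 0.112, 0.002, 0.002]
ft_force: [-0.7, 1.1, -0.1]
width: 0.0005
grip_force: 0.0
t 3.7 p [ 0.4589 -0.3375  0.1308] yaw 12.881987054323014 zax [ 0.0044 -0.0034 -1.    ] F [-0.6848  1.1211 -0.1176] w 0.0004672496386913762 g 0.0
shift [ 0.4282 -0.8543  0.0105] rz 0.10734989211935846
```

Run:
```python
from st import *; from bench import optics
a=optics.camera("wrist"); b=optics.camera("side")
cv2.imwrite("pics/w2.png",np.hstack([cv2.resize(a["pixels"],(400,300)),b["pixels"][180:480,240:640]])[:,:,::-1])
st()
for k in blobs(a,(18,100,150),(35,255,255),100):
    q=cv2.minAreaRect(k); p=[plane(a,p,.035,True)[:2] for p in cv2.boxPoints(q)]; print(np.array(q[0]),np.array(q[1]),np.array(p).tolist())
```

```text
t 3.8 p [ 0.4574 -0.3366  0.1277] yaw 12.877733483911438 zax [ 0.0007 -0.0007 -1.    ] F [-0.8681 -0.2337 -0.8714] w 0.0004073822141225482 g 0.0
[147.8514 360.1082] [53.5902 24.9932] [[0.289581204983635, -0.1670253608344387], [0.3212820033186313, -0.18498581936973627], [0.2984114076678637, -0.23181317023475362], [0.26515373340597326, -0.21628602320494406]]
[300.5 355. ] [ 5. 48.] [[0.31594823926339544, -0.3491893298174222], [0.36903945563400886, -0.3386445920987606], [0.37004140714219425, -0.34287446563707585], [0.317059461675935, -0.35375878914046]]
[339.3816 354.5259] [ 5.9092 49.0082] [[0.323903123235164, -0.3836801101475954], [0.3776280250790862, -0.3715149475510523], [0.37853499506335164, -0.37657856206024004], [0.324828102552727, -0.3891771965346835]]
[ 99.1069 319.7827] [35.8204 21.6097] [[0.3211906156166149, -0.11978527209309492], [0.34639177143368116, -0.1389714888931079], [0.32969611630115875, -0.1700687987191188], [0.303791709237001, -0.15241821233170655]]
[319.5 246. ] [126.  43.] [[0.49431195032376396, -0.3126025284554677], [0.5015020435273894, -0.3441537565402924], [0.3985256861305823, -0.36964521804646994], [0.390517542507231, -0.33430864623070883]]
```

View pics/w2.png

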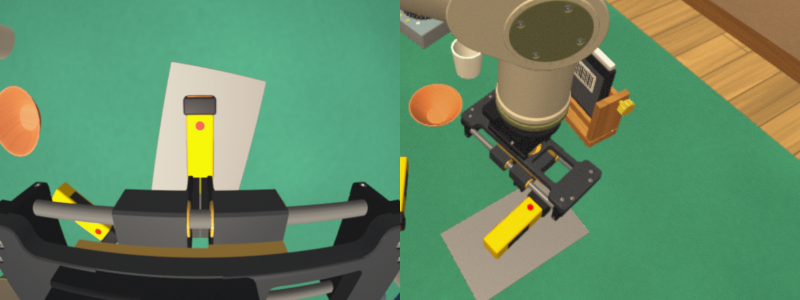

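The wrist view shows the reader unmoved on the mat, with the shut fingers above its rear half. The grasp closed on air, so I'll check where the fingertips really are against the calibration.

Run:
```python
from st import *; from bench import optics
a=optics.camera("wrist"); b=optics.camera("side"); s,A=st(); print("overhang",r.finger_overhang)
def fproj(c,P):
    Rm,o,f=cam(c); q=Rm@(np.array(P)-o); t=np.arctan2(np.hypot(*q[:2]),q[2]); return q[:2]/np.hypot(*q[:2])*t*f+[c["cx"],c["cy"]]
for z in(-.03,-.005,0,.014):
    P=s["ee_pos"]+A[:,2]*z; print(z,P,"wrist",fproj(a,P),"side",proj(b,P))
print("cams",cam(a)[1],cam(b)[1])
cr=cv2.resize(a["pixels"][220:420,230:410],(540,600),interpolation=2)
cv2.imwrite("pics/w3.png",cr[:,:,::-1])
P=s["ee_pos"]+A[:,2]*.014; print(proj(b,P))
```

```text
t 3.9 p [ 0.4569 -0.3363  0.1266] yaw 12.881339079512875 zax [-0.001   0.0006 -1.    ] F [ 0.2249 -0.3415 -1.1897] w 0.00034471893435592823 g 0.0
overhang 0.014
-0.03 [ 0.4569 -0.3363  0.1566] wrist [319.5152 312.214 ] side [361.5396 360.8954]
-0.005 [ 0.4569 -0.3363  0.1316] wrist [319.5084 289.2925] side [360.5879 369.0631]
0 [ 0.4569 -0.3363  0.1266] wrist [319.5074 285.3223] side [360.4035 370.6449]
0.014 [ 0.4569 -0.3363  0.1126] wrist [319.5048 275.1063] side [359.8976 374.9865]
cams [ 0.5391 -0.3177  0.3087] [ 0.2497 -0.5941  0.7568]
[359.8976 374.9865]
```

View pics/w3.png

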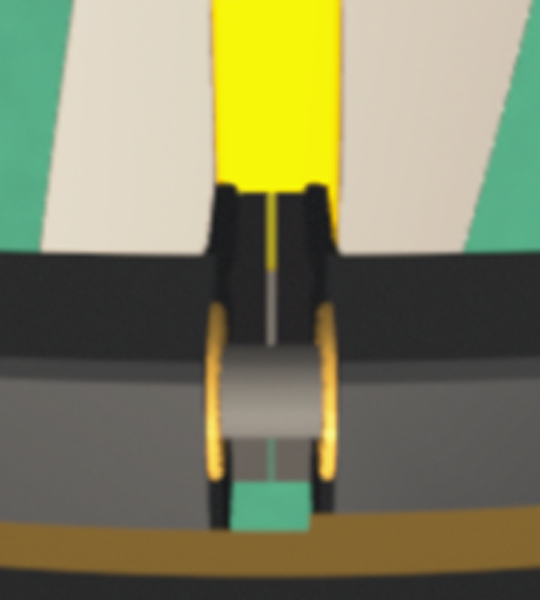

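The fingertip edge shows at wrist row 283, where the calibration puts it at about row 262. So the tips stand some 25 mm higher than stated, or the tool is shifted. I'll open, go down to the same height, then feel for contact in small steps.

```bash
python3 -m pendant '[[-1,0,0,0,0,0,0],[-1,0,0,0,0,0,0],[-1,0,0,0,0,0,0],[-1,0,0,0,0,0,0],[-1,0,0,0,0,0,0],[-1,0,0,0.1,0,0,0],[-1,0,0,0.2,0,0,0],[-1,0,0,0.3,0,0,0]]' 25
python3 -m pendant '[[-1,0,0,0.05,0,0,0],[-1,0,0,0.05,0,0,0],[-1,0,0,0.05,0,0,0]]'
python3 - <<'E'
from st import *; from bench import optics
st()
b=optics.camera("side"); s,A=st()
for y in(.0435,-.0435): print("tip side px",proj(b,s["ee_pos"]+A[:,1]*y+A[:,2]*.014))
cv2.imwrite("pics/s3.png",cv2.resize(b["pixels"][300:460,280:440],(600,600),interpolation=2)[:,:,::-1])
E
```

```text
time: 4.9
ee_pos: [0.4574, -0.3366, 0.0364]
eef_rot: [0.994, 0.112, 0.0, 0.0]
ft_force: [0.8, -1.1, 0.5]
width: 0.0725
grip_force: 0.0
time: 5.28
ee_pos: [0.4581, -0.3371, 0.0234]
eef_rot: [0.994, 0.112, 0.001, 0.001]
ft_force: [-0.5, -0.3, 0.9]
width: 0.0866
grip_force: 0.0
t 5.275 p [ 0.4581 -0.3371  0.0234] yaw 12.874770245674714 zax [ 0.0014 -0.0011 -1.    ] F [-0.5281 -0.2977  0.8685] w 0.08656010779691851 g 0.0
t 5.325 p [ 0.4581 -0.3371  0.0235] yaw 12.875322025848394 zax [ 0.0017 -0.0013 -1.    ] F [-0.2508 -0.9892  0.4183] w 0.08670665262312544 g 0.0
tip side px [376.2305 422.4271]
tip side px [339.9748 385.6389]
```

View pics/s3.png

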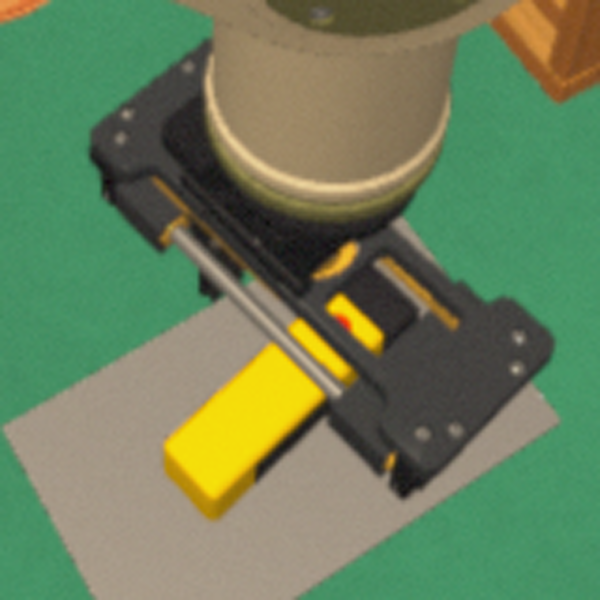

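The side crop shows the open fingers on either side of the reader, at about (207,293) and (405,490). Their height is unclear, so I'll feel downwards.

```bash
python3 -m pendant '[[-1,0,0,0.01,0,0,0],[-1,0,0,0.015,0,0,0],[-1,0,0,0.015,0,0,0]]' ; python3 -m pendant '[[-1,0,0,0.005,0,0,0],[-1,0,0,0.01,0,0,0],[-1,0,0,0.01,0,0,0]]'
```

```text
time: 5.7
ee_pos: [0.4573, -0.3365, 0.0176]
eef_rot: [0.994, 0.112, -0.0, 0.0]
ft_force: [-0.1, 0.8, -0.7]
width: 0.0871
grip_force: 0.0
time: 6.08
ee_pos: [0.4573, -0.3365, 0.0145]
eef_rot: [0.994, 0.112, -0.0, -0.0]
ft_force: [0.1, 0.1, 1.0]
width: 0.0871
grip_force: 0.0
```

```bash
for i in 1 2; do :; done; python3 -m pendant '[[-1,0,0,0.005,0,0,0],[-1,0,0,0.01,0,0,0],[-1,0,0,0.01,0,0,0]]' | grep -E "pos|ft"; python3 -m pendant '[[-1,0,0,0.005,0,0,0],[-1,0,0,0.01,0,0,0],[-1,0,0,0.01,0,0,0]]'| grep -E "pos|ft"; python3 -m pendant '[[-1,0,0,0.005,0,0,0],[-1,0,0,0.01,0,0,0],[-1,0,0,0.01,0,0,0]]'| grep -E "pos|ft"
```

```text
ee_pos: [0.4573, -0.3365, 0.0115]
ft_force: [-0.2, 0.3, -0.8]
ee_pos: [0.4573, -0.3365, 0.0085]
ft_force: [-0.2, -1.2, -0.6]
ee_pos: [0.4572, -0.3365, 0.0055]
ft_force: [1.5, 0.1, -0.4]
```

Still no contact well below where the tips should already touch the mat, so the fingers really do end short of the stated point. I'll go a bit lower and close.

```bash
python3 -m pendant '[[-1,0,0,0.005,0,0,0],[-1,0,0,0.01,0,0,0],[-1,0,0,0.01,0,0,0]]' | grep -E "pos|ft"; python3 -m pendant '[[-1,0,0,0.005,0,0,0],[-1,0,0,0.01,0,0,0],[-1,0,0,0.01,0,0,0]]'| grep -E "pos|ft"; python3 -m pendant '[[1,0,0,0,0,0,0],[1,0,0,0,0,0,0],[1,0,0,0,0,0,0],[1,0,0,0,0,0,0],[1,0,0,0,0,0,0],[1,0,0,0,0,0,0],[1,0,0,0,0,0,0],[1,0,0,0,0,0,0]]' 25
```

```text
ee_pos: [0.4572, -0.3365, 0.0025]
ft_force: [0.6, -0.1, 0.3]
ee_pos: [0.4573, -0.3365, -0.0005]
ft_force: [0.2, -0.8, -0.2]
time: 8.95
ee_pos: [0.4574, -0.3366, -0.0003]
eef_rot: [0.994, 0.112, 0.0, 0.0]
ft_force: [0.1, 0.8, -0.2]
width: 0.0333
grip_force: 25.0
```

Gripped: width 33 mm, 25 N. Now I lift it and work out the carry.

```bash
python3 -m pendant '[[1,0,0,-0.05,0,0,0],[1,0,0,-0.15,0,0,0],[1,0,0,-0.25,0,0,0],[1,0,0,-0.35,0,0,0],[1,0,0,-0.35,0,0,0]]'
python3 - <<'E'
from st import *
to([.528,-.058,.1047],0)
E
```

```text
time: 9.57
ee_pos: [0.4589, -0.3374, 0.108]
eef_rot: [0.994, 0.112, 0.002, 0.002]
ft_force: [0.8, 0.0, -0.8]
width: 0.0337
grip_force: 25.0
t 9.575 p [ 0.4589 -0.3374  0.108 ] yaw 12.88588467065083 zax [ 0.0041 -0.0031 -1.    ] F [ 0.8443  0.0484 -0.7971] w 0.033738825416260054 g 24.996203184127808
shift [ 0.4323 -0.8564  0.0089] rz 0.10738237225542359
```

```bash
python3 -m pendant '[[1,0.05,-0.1,0,0,0,0.015],[1,0.11,-0.22,0,0,0,0.03],[1,0.18,-0.36,0,0,0,0.05],[1,0.25,-0.5,0,0,0,0.07],[1,0.33,-0.64,0,0,0,0.09],[1,0.39,-0.76,0,0,0,0.107],[1,0.436,-0.853,0,0,0,0.107],[1,0.436,-0.853,0,0,0,0.107]]'
python3 -m pendant '[[1,0,0,0,0,0,0],[1,0,0,0,0,0,0],[1,0,0,0,0,0,0]]' | head -1
python3 - <<'E'
from st import *; from bench import optics
s,A=st()
b=optics.camera("side"); t=optics.camera("top")
import pickle; pickle.dump((t,b),open("c2.pkl","wb"))
for n,c in(("top",t),("side",b)):
    k=blobs(c,(18,100,120),(35,255,255),60)
    for q in k: m=cv2.moments(q); print(n,m["m10"]/m["m00"],m["m01"]/m["m00"],cv2.contourArea(q))
for p in((65,0,17),(-65,0,17),(0,0,34)):
    P=np.array([.528,-.058,.108])+np.array(p)/1000; print("exp",P,proj(t,P),proj(b,P))
cv2.imwrite("pics/v9.png",np.hstack([cv2.resize(b["pixels"][140:300,270:430],(400,400),interpolation=2),cv2.resize(t["pixels"][140:300,250:410],(400,400),interpolation=2)])[:,:,::-1])
E
```

```text
time: 10.58
ee_pos: [0.5277, -0.0547, 0.1042]
eef_rot: [1.0, 0.003, -0.0, -0.001]
ft_force: [0.1, 0.1, -1.6]
width: 0.0341
grip_force: 25.0
time: 10.95
t 10.95 p [ 0.5276 -0.0588  0.1046] yaw -0.04076959207101682 zax [-0.0001 -0.0003 -1.    ] F [-0.4655  0.1166 -1.2203] w 0.03368891410532998 g 24.996184408664703
top 247.81287223823244 351.4828049951969 867.5
top 188.10227272727272 245.80776515151513 176.0
top 445.4009900990099 162.28382838283827 101.0
side 234.902566617623 364.582638548308 1019.5
side 41.735080058224156 369.6739446870451 114.5
side 465.0225 286.76416666666665 200.0
side 201.7574879227053 256.20893719806764 690.0
side 295.76190476190476 246.25679228746714 570.5
side 565.265718339307 248.9468712664277 4464.0
side 261.61600810536976 182.47315096251265 164.5
side 430.92706322746676 143.18260513540386 2849.5
side 15.92963202065849 78.52700667097052 774.5
side 26.069010416666664 23.764322916666664 256.0
exp [ 0.593 -0.058  0.125] [330.4329 217.8883] [342.2778 228.6474]
exp [ 0.463 -0.058  0.125] [330.4559 284.0772] [284.265  252.3563]
exp [ 0.528 -0.058  0.142] [330.7552 249.0474] [313.8098 234.158 ]
```

View pics/v9.png

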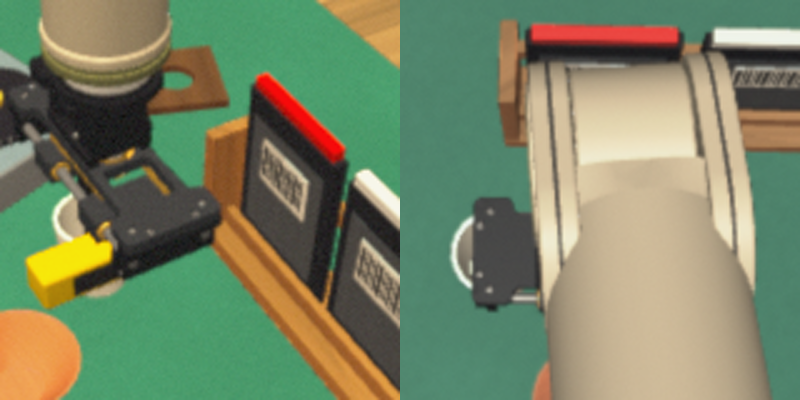

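The side view shows the reader held level and facing the red holder's label, back end at about px (281,262). The top view is hidden by the arm. I'll check the back-end corners in numbers.

Run:
```python
from st import *; import pickle
t,b=pickle.load(open("c2.pkl","rb"))
k=[q for q in blobs(b,(18,100,120),(35,255,255),400) if abs(cv2.moments(q)["m10"]/cv2.moments(q)["m00"]-296)<3][0][:,0]
print("ext L",k[k[:,0].argmin()],"B",k[k[:,1].argmax()],"T",k[k[:,1].argmin()],"R",k[k[:,0].argmax()])
print(cv2.approxPolyDP(k[:,None],2,True)[:,0].tolist())
for dy in(17,-17):
  for z in(0,32):
    for x in(-65,43): print(x,dy,z,proj(b,np.array([.528,-.058,.108])+np.array([x,dy,z])/1000))
```

```text
ext L [280 243] B [289 263] T [311 229] R [314 243]
[[313, 229], [309, 231], [309, 237], [303, 233], [280, 243], [281, 253], [287, 262], [298, 259], [298, 252], [314, 243], [314, 237], [310, 234]]
-65 17 0 [281.0714 252.5849]
43 17 0 [328.5795 233.2112]
-65 17 32 [279.8537 241.3964]
43 17 32 [328.6368 221.9728]
-65 -17 0 [288.7364 263.9885]
43 -17 0 [337.0531 243.7022]
-65 -17 32 [287.6994 252.833 ]
43 -17 32 [337.3357 232.47  ]
```

The corners match the expected pose within 1.5 px. Now I hold still for well over a second, then return.

```bash
python3 -m pendant '[[1,0,0,0,0,0,0],[1,0,0,0,0,0,0],[1,0,0,0,0,0,0],[1,0,0,0,0,0,0],[1,0,0,0,0,0,0],[1,0,0,0,0,0,0],[1,0,0,0,0,0,0],[1,0,0,0,0,0,0]]'|head -2;python3 -m pendant '[[1,0,0,0,0,0,0],[1,0,0,0,0,0,0],[1,0,0,0,0,0,0],[1,0,0,0,0,0,0],[1,0,0,0,0,0,0],[1,0,0,0,0,0,0],[1,0,0,0,0,0,0],[1,0,0,0,0,0,0]]'|head -2
python3 - <<'E'
from st import *
to([.452,-.342,.1047],0)
E
```

```text
time: 12.05
ee_pos: [0.5278, -0.0579, 0.1047]
time: 13.05
ee_pos: [0.5278, -0.0579, 0.1047]
t 13.05 p [ 0.5278 -0.0579  0.1047] yaw 0.04211158630733222 zax [ 0.     -0.0001 -1.    ] F [ 0.1313  0.259  -1.4278] w 0.03422277424640401 g 24.99626487493515
shift [-0.2534  0.9467 -0.0001] rz 0.00035092988589443516
```

```bash
python3 -m pendant '[[1,-0.03,0.12,0,0,0,0],[1,-0.07,0.26,0,0,0,0],[1,-0.11,0.42,0,0,0,0],[1,-0.15,0.58,0,0,0,0],[1,-0.19,0.72,0,0,0,0],[1,-0.22,0.84,0,0,0,0],[1,-0.253,0.946,0,0,0,0],[1,-0.253,0.946,0,0,0,0]]'|grep pos
python3 -m pendant '[[1,0,0,0.08,0,0,0],[1,0,0,0.16,0,0,0],[1,0,0,0.24,0,0,0],[1,0,0,0.29,0,0,0],[1,0,0,0.32,0,0,0],[1,0,0,0.335,0,0,0],[1,0,0,0.345,0,0,0],[1,0,0,0.345,0,0,0]]'
```

```text
ee_pos: [0.4505, -0.3448, 0.1044]
time: 15.05
ee_pos: [0.4523, -0.3419, 0.0014]
eef_rot: [1.0, 0.0, 0.0, 0.0]
ft_force: [0.4, 0.1, -1.0]
width: 0.0338
grip_force: 25.0
```

```bash
python3 -m pendant '[[1,0,0,0.005,0,0,0],[1,0,0,0.005,0,0,0],[1,0,0,0.005,0,0,0]]'|grep -E "pos|ft"
python3 -m pendant '[[-1,0,0,0,0,0,0],[-1,0,0,0,0,0,0],[-1,0,0,0,0,0,0],[-1,0,0,0,0,0,0],[-1,0,0,0,0,0,0],[-1,0,0,0,0,0,0],[-1,0,0,0,0,0,0],[-1,0,0,0,0,0,0]]'|grep -E "ft|wid|grip"
python3 -m pendant '[[-1,0,0,-0.1,0,0,0],[-1,0,0,-0.3,0,0,0],[-1,0,0,-0.5,0,0,0],[-1,0,0,-0.65,0,0,0],[-1,0,0,-0.65,0,0,0]]'|grep -E "time|pos|wid|grip"
python3 - <<'E'
from st import *; from bench import optics
c=optics.camera("wrist")
for k in blobs(c,(18,100,150),(35,255,255),800):
    q=cv2.minAreaRect(k); b=np.array([plane(c,p,.035,True)[:2] for p in cv2.boxPoints(q)]); print(np.array(q[0]),np.array(q[1]),b.tolist(),b.mean(0))
st()
E
```

```text
ee_pos: [0.4522, -0.3418, -0.0002]
ft_force: [-0.2, -0.3, -1.8]
ft_force: [-0.4, -0.4, -0.5]
width: 0.087
grip_force: 0.0
time: 17.05
ee_pos: [0.4539, -0.3428, 0.1988]
width: 0.0867
grip_force: 0.0
[317.5 225.5] [105.  35.] [[0.49303515777696494, -0.3246059381920008], [0.49301377636168564, -0.35723399990984633], [0.38721839834517435, -0.35848653637636246], [0.38723836237161047, -0.32309739669918885]] [ 0.4401 -0.3409]
t 17.1 p [ 0.4528 -0.3422  0.1961] yaw 0.03964099094110022 zax [ 0.0024 -0.002  -1.    ] F [ 0.109   0.7252 -0.3775] w 0.08718215549854268 g 0.0
```

The reader lies flat on the mat at about (0.452,-0.341), released. Next, over to the post.

```bash
python3 -m pendant '[[-1,0.1,-0.95,0,0,0,0],[-1,0.1,-0.95,0,0,0,0],[-1,0.1,-0.95,0,0,0,0],[-1,0.1,-0.95,0,0,0,0],[-1,0.1,-0.95,0,0,0,0],[-1,0.1,-0.95,0,0,0,0]]' 40|grep pos
python3 -m pendant '[[-1,0.1,-0.825,0,0,0,0],[-1,0.1,-0.825,0,0,0,0],[-1,0.1,-0.825,0,0,0,0],[-1,0.1,-0.825,0,0,0,0],[-1,0.1,-0.825,0,0,0,0],[-1,0.1,-0.825,0,0,0,0],[-1,0.1,-0.825,0,0,0,0]]'|grep -E "time|pos"
python3 - <<'E'
from st import *; from bench import optics
c=optics.camera("wrist"); t=optics.camera("top")
for k in blobs(c,(18,100,120),(35,255,255),30):
    q=cv2.minEnclosingCircle(k); print(q,cv2.contourArea(k),plane(c,q[0],.106,True)[:2],plane(c,q[0],.074,True)[:2])
cv2.imwrite("pics/w10.png",cv2.resize(c["pixels"],(640,480))[:,:,::-1]); to([.513,.1906,.064],0)
E
```

```text
ee_pos: [0.4814, -0.0535, 0.1934]
time: 18.73
ee_pos: [0.5121, 0.1885, 0.194]
((456.0, 469.0), 12.206655502319336) 106.0 [0.2148 0.0235] [0.1695 0.0039]
((439.0, 388.0), 147.64833068847656) 3874.0 [0.3576 0.0734] [0.3292 0.0597]
((375.7983093261719, 370.764404296875), 32.15334701538086) 1065.5 [0.3841 0.1383] [0.3589 0.1323]
((401.853271484375, 329.85870361328125), 9.394143104553223) 97.5 [0.4278 0.1186] [0.4078 0.1103]
((142.0, 343.0), 26.076908111572266) 336.5 [0.4073 0.3567] [0.3849 0.3767]
((497.5, 342.5566101074219), 26.561403274536133) 593.0 [0.407  0.0216] [0.3845 0.0018]
((279.7727355957031, 259.2272644042969), 3.9213168621063232) 37.5 [0.4935 0.22  ] [0.4813 0.2237]
((249.61863708496094, 255.9915313720703), 6.165320873260498) 97.0 [0.4961 0.2437] [0.4842 0.2502]
((309.2272644042969, 250.77272033691406), 3.9213294982910156) 38.5 [0.5005 0.197 ] [0.4891 0.198 ]
((313.26629638671875, 226.837158203125), 13.682226181030273) 365.5 [0.5196 0.1937] [0.5105 0.1943]
((266.9525451660156, 185.79197692871094), 19.433734893798828) 1113.0 [0.5512 0.2276] [0.5458 0.2323]
t 18.825 p [0.512  0.189  0.1945] yaw -0.10420794585263238 zax [-0.     -0.0008 -1.    ] F [ 0.9375 -0.0077 -0.5025] w 0.0868509427529808 g 0.0
shift [ 0.0032 -0.0055  0.4349] rz -0.0008683995487719365
```

View pics/w10.png

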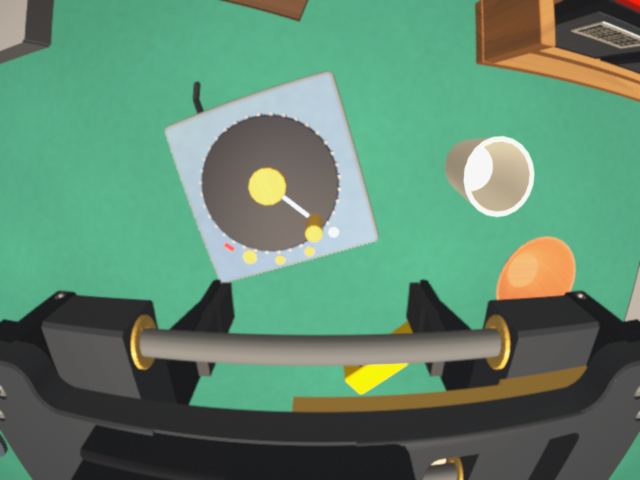

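The wrist view shows the post top at (314,234), hub (267,186), home dot (333,232) and third-click dot (250,256). That agrees with the top view within 2–3 mm. I'll descend and pinch.

```bash
python3 -m pendant '[[-1,0.004,-0.005,0.12,0,0,0],[-1,0.004,-0.005,0.24,0,0,0],[-1,0.004,-0.005,0.34,0,0,0],[-1,0.004,-0.005,0.4,0,0,0],[-1,0.004,-0.005,0.436,0,0,0],[-1,0.004,-0.005,0.436,0,0,0]]'|grep -E "pos|ft"
python3 -m pendant '[[1,0,0,0,0,0,0],[1,0,0,0,0,0,0],[1,0,0,0,0,0,0],[1,0,0,0,0,0,0],[1,0,0,0,0,0,0],[1,0,0,0,0,0,0],[1,0,0,0,0,0,0],[1,0,0,0,0,0,0]]' 40
python3 -m pendant '[[1,0,0,0,0,0,0],[1,0,0,0,0,0,0],[1,0,0,0,0,0,0]]'
```

```text
ee_pos: [0.513, 0.1921, 0.0638]
ft_force: [0.5, 0.1, 0.1]
time: 20.58
ee_pos: [0.513, 0.1924, 0.0638]
eef_rot: [1.0, 0.0, 0.0, -0.0]
ft_force: [2.1, 8.7, -2.3]
width: 0.0149
grip_force: 5.6
time: 20.95
ee_pos: [0.5129, 0.1932, 0.0639]
eef_rot: [1.0, 0.001, 0.0, -0.001]
ft_force: [1.4, 5.5, -2.9]
width: 0.0128
grip_force: 40.0
```

Run:
```python
from st import *
s,A=st(); print(s["joint_positions"],s["torque"])
```

```text
t 20.95 p [0.5129 0.1932 0.0639] yaw 0.08263911329063404 zax [ 0.0003  0.0012 -1.    ] F [ 1.4252  5.5486 -2.8785] w 0.012758233152018487 g 40.00215059146285
[ 0.1535  0.3746 -0.7033  1.7969  0.2724  1.0685 -2.2175] [ 1.1335 -0.2849 -0.0141]
```

j7 has little range left for a clockwise turn, so I keep the tool's yaw fixed and let the round post turn between the pads.

```bash
python3 -m pendant '[[1,-0.014,-0.014,0,0,0,0],[1,-0.028,-0.029,0,0,0,0],[1,-0.039,-0.046,0,0,0,0],[1,-0.049,-0.064,0,0,0,0],[1,-0.049,-0.064,0,0,0,0]]'
python3 - <<'E'
from st import *; from bench import optics
s,A=st(); print(s["torque"],s["joint_positions"][6])
b=optics.camera("side")
for k in blobs(b,(18,100,100),(35,255,255),15):
    m=cv2.moments(k); print(m["m10"]/m["m00"],m["m01"]/m["m00"],cv2.contourArea(k))
E
```

```text
time: 21.58
ee_pos: [0.4982, 0.2077, 0.0637]
eef_rot: [1.0, -0.001, -0.001, 0.003]
ft_force: [-2.1, -9.9, 7.4]
width: 0.0131
grip_force: 39.9
t 21.575 p [0.4982 0.2077 0.0637] yaw -0.11941309216793922 zax [-0.0013 -0.0056 -1.    ] F [-2.0534 -9.9224  7.4249] w 0.013057365313710954 g 39.94261630810797
[-2.3292  0.5471 -0.2951] -2.2604018185812182
349.33410544893 407.98775645268034 1511.0
235.18817204301072 364.7588551549652 1054.0
42.48864668483197 369.12170753860124 183.5
464.95583333333326 286.71666666666664 200.0
201.78746723850367 256.28234453180846 699.5
566.5840579710144 239.3304347826087 115.0
2.55050505050505 163.03030303030303 33.0
234.70700636942675 117.94267515923566 78.5
516.8143616164868 212.6597971341169 6211.0
348.18821459982405 75.28935795954266 189.5
15.760613703236654 78.89596469104666 793.0
81.41025641025641 29.709401709401707 78.0
98.76881720430107 10.259856630824371 93.0
```

```bash
python3 -m pendant '[[1,-0.006,-0.019,0,0,0,0],[1,-0.011,-0.039,0,0,0,0],[1,-0.013,-0.058,0,0,0,0],[1,-0.013,-0.077,0,0,0,0],[1,-0.010,-0.096,0,0,0,0],[1,-0.010,-0.096,0,0,0,0],[1,-0.010,-0.096,0,0,0,0],[1,-0.010,-0.096,0,0,0,0]]'
python3 -c "
from st import *
s,A=st(); p=s['ee_pos'][:2]-[.545,.2319]; print(s['torque'],s['joint_positions'][6],np.degrees(np.arctan2(p[1],p[0]))%360,np.hypot(*p))"
```

```text
time: 22.62
ee_pos: [0.4941, 0.2364, 0.0633]
eef_rot: [1.0, -0.001, -0.002, 0.003]
ft_force: [-8.1, -10.6, 9.0]
width: 0.0131
grip_force: 40.0
t 22.625 p [0.4941 0.2364 0.0633] yaw -0.09597864523141864 zax [-0.0036 -0.0062 -1.    ] F [ -8.1174 -10.5525   9.0237] w 0.013111213958637472 g 39.99409590382129
[-2.328   1.6143 -0.2339] -2.3192762831968063 174.89894790906632 0.051125856730428326
```

```bash
python3 -m pendant '[[1,0.003,-0.012,0,0,0,0],[1,0.007,-0.024,0,0,0,0],[1,0.01,-0.035,0,0,0,0],[1,0.01,-0.035,0,0,0,0],[1,0.01,-0.035,0,0,0,0],[1,0.01,-0.035,0,0,0,0]]'
python3 - <<'E'
from st import *; from bench import optics
s,A=st(); p=s['ee_pos'][:2]-[.545,.2319]; print(s['joint_positions'][6],np.degrees(np.arctan2(p[1],p[0]))%360,np.hypot(*p))
for n in("wrist","top"):
    c=optics.camera(n); cv2.imwrite(f"pics/f_{n}.png",c["pixels"][:,:,::-1]); f=n=="wrist"
    h=cv2.cvtColor(c["pixels"],cv2.COLOR_RGB2HSV)
    for nm,lo,hi in(("brass",(18,80,120),(35,255,255)),("white",(0,0,190),(180,45,255))):
        for k in blobs(c,lo,hi,12):
            q=cv2.minAreaRect(k); w=plane(c,q[0],.07,f)[:2]
            if np.hypot(*(w-[.545,.232]))<.1: print(n,nm,np.array(q[0]),np.array(q[1]),round(q[2]),w)
c=optics.camera("wrist")
E
```

```text
time: 23.38
ee_pos: [0.4975, 0.2469, 0.0632]
eef_rot: [1.0, -0.001, -0.001, 0.003]
ft_force: [-6.0, -10.7, 6.6]
width: 0.0129
grip_force: 40.0
t 23.375 p [0.4975 0.2469 0.0632] yaw -0.10264235450686338 zax [-0.003  -0.0062 -1.    ] F [ -5.9523 -10.7082   6.5717] w 0.012865212177753636 g 39.993774429894984
-2.3384957271507125 162.52238075597472 0.04984454202658112
wrist brass [364. 350.] [10. 58.] 0 [0.4595 0.2223]
wrist brass [276. 350.] [10. 58.] 0 [0.4598 0.2721]
wrist brass [404. 300.] [ 8. 14.] 90 [0.4913 0.2022]
wrist brass [320.5 306. ] [31. 58.] 0 [0.4885 0.2469]
wrist brass [350.4 200.2] [66.1876 67.082 ] 27 [0.5452 0.2325]
wrist white [320. 359.] [ 6. 82.] 90 [0.4537 0.2472]
wrist white [331.3562 254.4416] [ 7.5849 50.5952] 18 [0.5176 0.2415]
wrist white [338.5294 183.1176] [279.401  298.3188] 76 [0.5535 0.2383]
top brass [189.47 241.29] [ 6.9296 10.748 ] 82 [0.5549 0.2294]
```

The white pointer puts the dial at about 162°, which is 1.2 rad from home: the third click. I'll hold briefly, then hand in.

```bash
python3 -m pendant '[[1,0,0,0,0,0,0],[1,0,0,0,0,0,0],[1,0,0,0,0,0,0],[1,0,0,0,0,0,0],[1,0,0,0,0,0,0]]'; python3 -c "
from bench import r
print(r.close_job())"
```

```text
time: 24.15
ee_pos: [0.4975, 0.2469, 0.0633]
eef_rot: [1.0, -0.001, -0.001, 0.003]
ft_force: [-5.4, -10.5, 7.4]
width: 0.0127
grip_force: 40.0
the job is handed in; nothing more can be done
None
```

I handed the job in at about 24 s, with no verdict returned: the reader was held aimed at the red holder's label for over 2 s and is back flat and released on its mat, and the fingers are still pinching the dial's post at about 1.2 rad (third click); the first grasp closed on air because the fingertips sit higher than stated, so I regripped lower.

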